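# Pry open the cheese box

## Task

Pick up the cheese spatula, slip its blade under the brass lip of the cheese box, lever the lid up and swing it open until it stands upright or leans back on its own; only the spatula may touch the box, never the gripper. Then lay the spatula flat back on the tasting board it came from, leaving the box open and the other goods where they are.

Things in the scene. Friction and masses are not known exactly. Their poses are not given: they have to be found in the camera images.
- box: fixed pale wooden box, 120 (x) by 150 (y) by 75 tall, walls 8 thick, two cheese wheels inside (tops at 40). Origin: centre of its underside; x points from its front to its hinge side, z up. Its front wall (-x) has a pry notch cut into its top edge, 56 wide, 10 high (65 to 75 above the table), centred under the lid's brass lip. (mm)
- lid_lip (a point): middle of the free front edge of the brass lip, at its underside, moving with the dark wooden lid: a plate 120 x 150 x 8 lying on the box (underside 75 above the table when shut), about 100 g; the lip is 50 wide, 4 thick, its underside flush with the lid's, and stands 14 out in front of the box: 134 from the hinge (mm)
- lid_hinge (a point): middle of the hinge line, at the top edge of the box's back wall, 60 behind the box's origin, 75 above the table; the line runs along the box's y axis (mm)
- lid (a joint): opening angle of the lid in rad: 0 shut, 1.57 upright, stop at 1.9 leaning back. The hinge is stiff: the lid stays where it is left (mm)
- spatula: loose cheese spatula, 205 long, 120 g: dark wooden handle 110 long, 24 wide, 24 tall; 12 long brass collar; flat blunt steel blade 83 free length, 26 wide, 3 thick, its mid-plane 12 above the handle's underside. Origin: centre of the handle's underside; x points along to the blade (tip at x = 150, handle from -55 to 55), z up as it lies (mm)
- spatula_mid (a point): centre of the spatula's handle, 12 above the body origin; x axis along the spatula to the blade (mm)
- spatula_tip (a point): middle of the blade's end edge, 150 ahead of the handle's centre (mm)
- board: fixed wooden tasting board 280 (x) by 180 (y) by 15 thick, left or right of the box, the spatula lies on it; origin: centre of its underside (mm)
- wedge: wedge of pale cheese with an orange-brown rind, 66 x 30 x 45 tall, loose on the board; leave it alone (mm)
- jam_red: dark red jam jar with white cap, 60 diameter, 85 tall, standing in the tray; leave it alone (mm)
- jam_amber: amber jam jar with brass cap, 60 diameter, 85 tall, standing in the tray; leave it alone (mm)
- stick_cup: white paper cup of tasting sticks, 72 diameter, 145 tall with sticks, behind the box; leave it alone (mm)
- cheese_block: yellow cheese block with a white paper band, 75 x 95 x 61 tall, behind the box; leave it alone (mm)
- tray: fixed low wooden tray 200 x 170 x 25 tall holding the two jars, on the other side of the box from the board; origin: centre of its underside (mm)
Things that resemble listed ones, but are neither listed nor needed, are in the scene too. Of the things shaped like the spatula, the wooden one is meant.

How it is judged:
On the way, in this order (a step that is already met when the one before it is completed fails the run):
1. the blade levers the lid up: the spatula presses on the box or its lid while the lid is between 0.12 and 0.9 rad open (value of joint lid between 0.12 and 0.9 rad and contact force between spatula and box above 0.1 N), for 0.1 s.
2. the lid stands open beyond 1.3 rad (value of joint lid above 1.3 rad), for 0.1 s.
At the end, for the whole second after the job is handed in: The lid stands open beyond 1.3 rad by itself; the spatula lies at rest flat (its length within 0.15 rad of level) on the board, with the handle's centre over the board and 5 to 19 mm above its top (12 when flat), not touching the box (value of joint lid above 1.3 rad and contact force between spatula and box below 0.05 N and x of spatula_mid in the frame of board between -0.135 and 0.135 m and y of spatula_mid in the frame of board between -0.085 and 0.085 m and z of spatula_mid in the frame of board between 0.02 and 0.034 m and angle between spatula_mid's own x axis and vertical between 1.42 and 1.72 rad and linear speed of spatula below 0.02 m/s).
It fails at once if the gripper or arm touches the box or its lid with more than 1 N (contact force between any of the fingers, the arm and box above 1 N).
It fails at once if another of the goods (wedge, jars, cup of sticks, cheese block) is moved by more than 25 mm (distance of any of wedge, jam_red, jam_amber, stick_cup, cheese_block from where it was at the start of the episode above 0.025 m).
It also fails if it takes over 59 s, if anything falls off the work surface, if the arm or the gripper's body presses on something with over 40 N, if the wrist force passes 120 N, or if a joint passes its speed limit or range.

## Robot

A 6-joint arm with a two-finger parallel gripper is mounted at the origin on the work surface. World frame = base frame: x ahead of the robot, y to its left, z up, the work surface at z = 0. Lengths are in m, angles in rad, forces in N, time in s.
With the tool pointing down it reaches from about 0.375 to 0.9 m from the base axis. Payload 3.1 kg.
Tool frame: the origin (TCP) lies between the finger pads; the fingertips stand 19 mm ahead of it and the grasp point (between the pads) is the TCP; z points along the fingers, y is the line along which they close (so a half turn about z gives the same grasp; the last joint's range is limited). The gripper opens to 85 mm and grips with 20 to 120 N. Pads are 22 mm wide; open, the fingers measure 114 mm over their backs; the gripper's body (76 mm by 85 mm) begins 54 mm behind the grasp point. The pads swing forward as they close: fully open they stand 13 mm farther back than shut.
Start: joints at [0.997, 0.527, 1.433, -0, 1.181, -0.178], TCP at [0.241, 0.577, 0.25] pointing down, gripper open.
Joint ranges: [-3.08, 3.08], [-0.75, 2.2], [0.22, 2.44], [-1.43, 4.57], [0, 2.65], [-2.85, 2.85]. Speed limits (rad/s): [2.79, 2.79, 3.14, 3.14, 3.14, 3.14].

## Interface

Orientations are given as a unit quaternion [w, x, y, z].
In Python, from plant import monitor, cams, ticket gives the robot as it stands.
- The arm moves only by the shell command python3 -m pendant 'ROWS' [FORCE]. ROWS is JSON, a list of rows, each an object with "hand": the opening, from -1 (shut) to 1 (fully open); "offset": the shift along the tool's x, y, z in m, a list of three; "delta_rot": the turn, a rotation vector about the tool's x, y, z in degrees, a list of three. A call has 1 to 5 rows; each row shifts and turns the commanded pose from where the row before left it, along the tool's axes as they then stand; what a row does not reach is not made up. A row lasts 1/12 s, in which the tool goes at most 41.7 mm and 7.16 degrees, less where a joint would pass 70% of its speed; a pose out of reach is approached as far as the arm can. A call is refused whole if a number of a shift passes 0.0417 or a number of a turn 7.16, either way. A call with a gripper value outside its range is refused whole. The fingers move at their own pace and stop on an object; FORCE is the grip in N (left out, the last holds). Time passes only in rows, so rows that do not move let the fingers close. It gives the time, the measured TCP pose, the force, the opening and the grip force at its end, in the units of the state.
- monitor.get_state(): the state, without advancing time (a new reading comes with each control period).
- cams.read_camera(name): name is "side" or "top"; returns a dict with "image" (480x640x3 uint8, blue, green, red), "range_z" (480x640 float32, m along the optical axis (not along the pixel's ray), 0 where there is no reading), "fx", "fy", "cx", "cy" (pixels), "view" (4x4, takes a point from world to camera coordinates). Camera axes: x right, y up, looking along -z (the intrinsics and any distortion apply to the point x, -y, -z); pixel columns grow to the right and rows downward; lengths in m; the calibration is good to about 2 mm. A picture is of the moment at which its call begins.
- ticket.hand_in(): hands the job in; it is judged then, once.
Trained networks look in the newest picture that a camera, given by its name, has taken for a name from the list of things; names that differ only in an ending like _2 or _b are one class to them, and where a whole thing is asked for, a point or a joint stands for the part that bears it (a point fixed in the world has none). Each returns a list of dicts, best first, with "confidence" (0 to 1); they miss things now and then, are a little off and sometimes report something else, mostly with a low value. They report only what shows in the picture. A call takes as long as a camera call. They do not tell look-alikes from the thing itself.
- cams.find_in(camera, target): "xyz" ([x, y, z] in m, in world coordinates, good to about 4 mm: the middle of the surface that is visible of it).
The state is a dict: "t": time; "joints": joint angles; "joint_velocities": joint speeds; "effort": joint torques, N m; "tool_pos": TCP position; "tcp_rot": TCP orientation; "contact_force": force on the tool from outside, world axes, zero at the start; "moment": the same for the moment, N m; "opening": opening from 0.0 (shut) to 1.0 (fully open); "grasp_force": force on a finger pad.
Only numpy, scipy, OpenCV 4.12 (cv2) and the standard library are available. Lean on these libraries where they do the work, as an engineer would, in place of code of your own. Each camera call takes 0.05 s, during which the arm holds its last target. There are 200 camera calls.

## Working session

There is one attempt and no reset: what is moved stays moved. The work goes in short steps, Python scripts to look and compute and a shell command to move; the robot and the scene stay as the last step left them, time stands still between calls to the robot, and variables do not carry over. Pictures are saved under pics/ and viewed, at most 10 in all, crops included, and the job is handed in when it is done.

```bash
mkdir -p pics; ls; cat > h.py <<'E'
import numpy as np, cv2
from scipy.spatial.transform import Rotation as R
from plant import monitor, cams, ticket
def cloud(c):
    z=c["range_z"]; v,u=np.mgrid[:480,:640]
    P=np.stack([(u-c["cx"])/c["fx"]*z,-(v-c["cy"])/c["fy"]*z,-z],-1)
    V=np.linalg.inv(np.array(c["view"])); W=P@V[:3,:3].T+V[:3,3]; W[z==0]=np.nan
    return W
E
python3 - <<'E'
from h import *
s=monitor.get_state(); print(s)
for n in("top","side"):
    c=cams.read_camera(n); cv2.imwrite(f"pics/{n}0.png",c["image"]); np.save(f"{n}0.npy",cloud(c)); print(n,{k:v for k,v in c.items() if k not in("image","range_z")})
    for t in["box","lid_lip","spatula","board","wedge","jam_red","stick_cup","cheese_block","tray"]:
        print(t,[(np.round(d["xyz"],3).tolist(),round(d["confidence"],2)) for d in cams.find_in(n,t)])
E
```

```text
pics
{'t': 0.0, 'joints': array([ 9.96495381e-01,  5.28433509e-01,  1.43390202e+00, -4.28648814e-06,
        1.18137187e+00, -1.78455322e-01]), 'joint_velocities': array([ 0.00091689,  0.00011368, -0.00077809, -0.00010733,  0.00077898,
       -0.00032642]), 'effort': array([-1.26588347e-04, -4.42354167e+01, -1.78026277e+01, -1.33885637e-04,
        8.28991615e-03, -1.21042623e-05]), 'tool_pos': array([0.2405727 , 0.57612188, 0.24935372]), 'tcp_rot': array([-3.86798432e-04,  1.96632211e-01,  9.80476749e-01, -9.84085819e-04]), 'contact_force': array([-0.40326459, -0.20034525, -0.66560876]), 'moment': array([-0.01001365, -0.04196436,  0.0001828 ]), 'grasp_force': 0.0, 'opening': 0.9983880604654338}
top {'fx': 529.2225285162986, 'fy': 529.2225285162986, 'cx': 313.34123534676274, 'cy': 240.72200227222342, 'view': array([[ 0.01065043, -0.99991244, -0.00785402,  0.0093265 ],
       [ 0.98078019,  0.00891567,  0.19491209, -0.50630029],
       [-0.194825  , -0.00977896,  0.98078927, -1.31443964],
       [ 0.        ,  0.        ,  0.        ,  1.        ]])}
box [([0.596, 0.058, 0.082], 0.57)
[... 549 characters left out ...]
-0.74159948, -0.00301003, -0.30790457],
       [ 0.43111714,  0.38667106,  0.81524444, -0.28453564],
       [-0.60342096, -0.54819313,  0.57910918, -1.08726248],
       [ 0.        ,  0.        ,  0.        ,  1.        ]])}
box [([0.569, 0.03, 0.077], 0.85)]
lid_lip [([0.591, 0.045, 0.084], 0.59)]
spatula [([0.51, -0.394, 0.031], 0.81), ([0.212, -0.4, 0.016], 0.72), ([0.592, 0.051, 0.086], 0.38)]
board [([0.493, -0.339, 0.012], 0.62)]
wedge [([0.58, -0.296, 0.054], 0.75), ([0.508, -0.394, 0.03], 0.54)]
jam_red [([0.522, 0.257, 0.06], 0.96)]
stick_cup [([0.745, 0.202, 0.08], 0.7)]
cheese_block [([0.717, -0.193, 0.053], 0.7)]
tray [([0.46, 0.288, 0.008], 0.62), ([0.511, -0.395, 0.035], 0.59)]
```

View pics/top0.png

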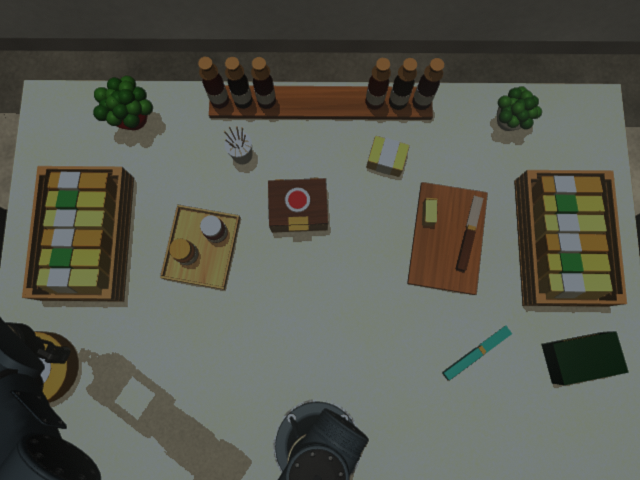

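View pics/side0.png

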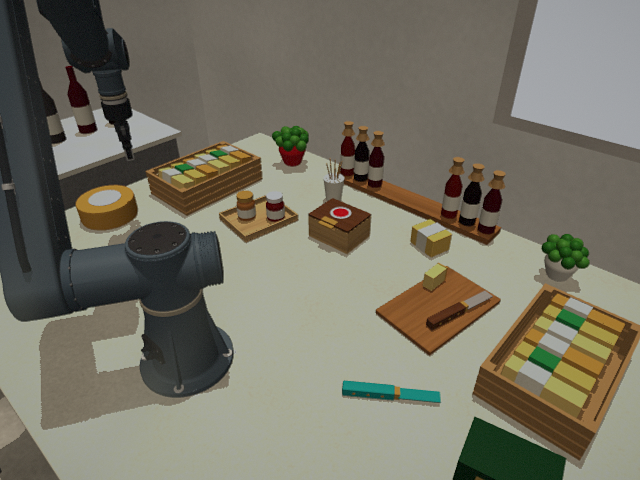

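The top view shows the wooden spatula's handle at about (466,250) and its blade tip at (477,200). The lid is at (298,205) with the lip at (298,223), and the wedge is at (431,210). The teal look-alike at (477,353) can be ignored. Next I'll fit exact poses from the depth data.

```bash
python3 - <<'E'
from h import *
W=np.load("top0.npy"); im=cv2.imread("pics/top0.png"); hsv=cv2.cvtColor(im,cv2.COLOR_BGR2HSV)
X,Y,Z=W[...,0],W[...,1],W[...,2]
def rect(m,n):
    k,l,st,_=cv2.connectedComponentsWithStats(m.astype(np.uint8)); i=1+st[1:,4].argmax(); m=l==i
    p=W[m]; r=cv2.minAreaRect((p[:,:2]*1000).astype(np.float32))
    print(n,m.sum(),"rect",np.round(r[0],1),np.round(r[1],1),round(r[2],1),"mean",p.mean(0).round(4),"zmed",np.median(p[:,2]).round(4)); return m
reg=lambda x0,x1,y0,y1:(X>x0)&(X<x1)&(Y>y0)&(Y<y1)
rect(reg(.48,.72,-.06,.16)&(Z>.07),"lid+lip")
rect(reg(.45,.60,-.06,.16)&(Z>.06)&(hsv[...,0]>15)&(hsv[...,0]<35)&(hsv[...,2]>110),"lip")
h=rect(reg(.38,.64,-.46,-.345)&(Z>.031),"handle")
b=rect(reg(.38,.70,-.46,-.345)&(Z>.021),"spatula")
print("board/table z",np.nanmedian(Z[reg(.40,.45,-.33,-.27)]),np.nanmedian(Z[reg(.35,.45,-.05,.05)]))
rect(reg(.35,.75,-.5,-.2)&(Z>.009)&(Z<.021),"board")
p=W[b][:,:2]; c=p.mean(0); d=np.linalg.svd(p-c,full_matrices=False)[2][0]; d*=np.sign(d[0]); t=(p-c)@d
print("dir",d,np.degrees(np.arctan2(d[1],d[0])),"tip",c+d*t.max(),"end",c+d*t.min(),t.max()-t.min())
print("handle mid from tip",c+d*(t.max()-.150),"from end",c+d*(t.min()+.055))
E
```

```text
lid+lip 2833 rect [597.1  55.7] [140.8 149.9] 3.0 mean [0.5982 0.0558 0.0834] zmed 0.0835
lip 109 rect [551.1  54.7] [16.1 43.8] 3.1 mean [0.5513 0.0545 0.0842] zmed 0.0841
handle 452 rect [ 505.3 -385. ] [ 25.7 141.3] 73.8 mean [ 0.4961 -0.3821  0.0383] zmed 0.0385
spatula 791 rect [ 537.5 -394.1] [ 27.6 212.9] 73.4 mean [ 0.5327 -0.3921  0.0341] zmed 0.0344
board/table z 0.015262136467017906 0.0005274552589357162
board 5649 rect [ 528.2 -341.5] [182.1 281.4] 81.1 mean [ 0.5183 -0.3362  0.0152] zmed 0.0152
dir [ 0.95855305 -0.28491411] -16.553714856214683 tip [ 0.63967787 -0.42389107] end [ 0.43556406 -0.36322161] 0.21293949962213493
handle mid from tip [ 0.49589491 -0.38115396] from end [ 0.48828448 -0.37889188]
```

```bash
python3 - <<'E'
import cv2
a=cv2.imread("pics/top0.png")[165:245,255:345]; b=cv2.imread("pics/top0.png")[180:300,400:500]
a=cv2.resize(a,(450,400),interpolation=cv2.INTER_CUBIC); b=cv2.resize(b,(333,400),interpolation=cv2.INTER_CUBIC)
cv2.imwrite("pics/crop1.png",cv2.hconcat([a,b]))
E
```

```text
(no output)
```

View pics/crop1.png

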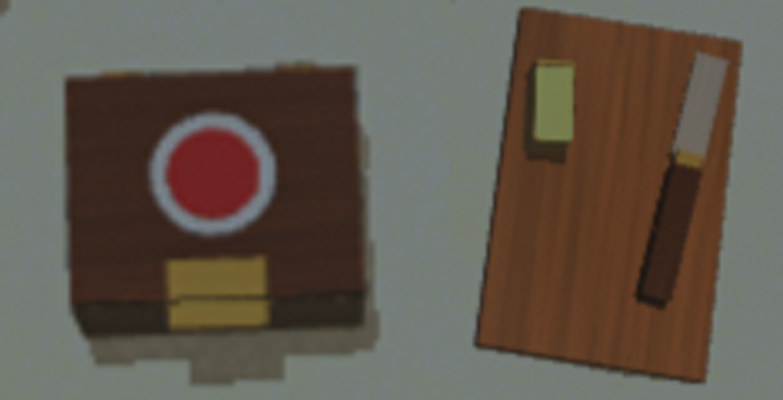

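```bash
P="python3 -m pendant"
$P '[{"hand":1,"offset":[0,0,0],"delta_rot":[0,0,-5.7]},{"hand":1,"offset":[0,0,0],"delta_rot":[0,0,-5.7]},{"hand":1,"offset":[0,0,0],"delta_rot":[0,0,-5.7]},{"hand":1,"offset":[0,0,0],"delta_rot":[0,0,-5.6]}]' 60
$P '[{"hand":1,"offset":[-0.0185,-0.034,0],"delta_rot":[0,0,0]},{"hand":1,"offset":[-0.0185,-0.034,0],"delta_rot":[0,0,0]},{"hand":1,"offset":[-0.0185,-0.034,0],"delta_rot":[0,0,0]},{"hand":1,"offset":[-0.0185,-0.034,0],"delta_rot":[0,0,0]},{"hand":1,"offset":[-0.0185,-0.034,0],"delta_rot":[0,0,0]}]'
```

```text
t: 1.33
tool_pos: [0.2409, 0.5767, 0.2503]
tcp_rot: [-0.0, -0.003, 1.0, -0.0]
contact_force: [-1.1, 1.0, -1.3]
opening: 0.998
grasp_force: 0.0
t: 1.75
tool_pos: [0.3339, 0.4053, 0.2505]
tcp_rot: [0.0, -0.001, 1.0, 0.0]
contact_force: [0.5, 0.1, 0.4]
opening: 0.994
grasp_force: 0.0
```

```bash
P="python3 -m pendant"
$P '[{"hand":1,"offset":[-0.0185,-0.034,0],"delta_rot":[0,0,0]},{"hand":1,"offset":[-0.0185,-0.034,0],"delta_rot":[0,0,0]},{"hand":1,"offset":[-0.0185,-0.034,0],"delta_rot":[0,0,0]},{"hand":1,"offset":[-0.0185,-0.034,0],"delta_rot":[0,0,0]},{"hand":1,"offset":[-0.0185,-0.034,0],"delta_rot":[0,0,0]}]'
$P '[{"hand":1,"offset":[-0.0185,-0.034,0],"delta_rot":[0,0,0]},{"hand":1,"offset":[-0.0185,-0.034,0],"delta_rot":[0,0,0]},{"hand":1,"offset":[-0.0185,-0.034,0],"delta_rot":[0,0,0]},{"hand":1,"offset":[-0.0105,-0.037,0],"delta_rot":[0,0,0]},{"hand":1,"offset":[0,-0.04,0],"delta_rot":[0,0,0]}]'
$P '[{"hand":1,"offset":[0,-0.04,0],"delta_rot":[0,0,0]},{"hand":1,"offset":[0,-0.04,0],"delta_rot":[0,0,0]},{"hand":1,"offset":[0,-0.04,0],"delta_rot":[0,0,0]},{"hand":1,"offset":[0,-0.04,0],"delta_rot":[0,0,0]},{"hand":1,"offset":[0,-0.04,0],"delta_rot":[0,0,0]}]'
$P '[{"hand":1,"offset":[0,-0.04,0],"delta_rot":[0,0,0]},{"hand":1,"offset":[0,-0.04,0],"delta_rot":[0,0,0]},{"hand":1,"offset":[0,-0.04,0],"delta_rot":[0,0,0]},{"hand":1,"offset":[0,-0.04,0],"delta_rot":[0,0,0]},{"hand":1,"offset":[0,-0.04,0],"delta_rot":[0,0,0]}]'
$P '[{"hand":1,"offset":[0,-0.035,0],"delta_rot":[0,0,5.5]},{"hand":1,"offset":[0,0,0.03],"delta_rot":[0,0,5.5]},{"hand":1,"offset":[0,0,0.03],"delta_rot":[0,0,5.6]},{"hand":0.4,"offset":[0,0,0.03],"delta_rot":[0,0,0]},{"hand":0.4,"offset":[0,0,0],"delta_rot":[0,0,0]}]'
python3 - <<'E'
from h import *
s=monitor.get_state(); r=R.from_quat(s["tcp_rot"],scalar_first=True).as_matrix(); d=np.array([.492,-.380,.036])-s["tool_pos"]
print("need in tool",(r.T@d).round(4),"head",np.degrees(np.arctan2(r[1,0],r[0,0])),s["opening"])
c=cams.read_camera("top"); cv2.imwrite("pics/g1.png",cv2.resize(c["image"][150:330,380:540],None,fx=3,fy=3))
E
```

```text
t: 2.17
tool_pos: [0.4267, 0.2351, 0.2506]
tcp_rot: [0.0, -0.0, 1.0, 0.0]
contact_force: [0.9, 0.2, 0.6]
opening: 1.003
grasp_force: 0.0
t: 2.58
tool_pos: [0.495, 0.0557, 0.2508]
tcp_rot: [0.002, -0.0, 1.0, -0.0]
contact_force: [0.4, 0.0, -0.2]
opening: 1.0
grasp_force: 0.0
t: 3.0
tool_pos: [0.4919, -0.1443, 0.2506]
tcp_rot: [0.0, -0.0, 1.0, -0.0]
contact_force: [0.9, 0.3, -0.5]
opening: 0.998
grasp_force: 0.0
t: 3.42
tool_pos: [0.4919, -0.3443, 0.2505]
tcp_rot: [0.0, 0.0, 1.0, -0.0]
contact_force: [0.7, -0.3, 0.2]
opening: 1.002
grasp_force: 0.0
t: 3.83
tool_pos: [0.4891, -0.3746, 0.1544]
tcp_rot: [-0.005, 0.145, 0.989, 0.004]
contact_force: [-0.5, 0.4, -0.5]
opening: 0.749
grasp_force: 0.0
need in tool [-0.0056 -0.0052  0.1183] head 163.37754409283983 0.7491189735464472
```

```bash
P="python3 -m pendant"
$P '[{"hand":0.4,"offset":[0,0,0.03],"delta_rot":[0,0,0]},{"hand":0.4,"offset":[0,0,0.03],"delta_rot":[0,0,0]},{"hand":0.4,"offset":[0,0,0],"delta_rot":[0,0,0]},{"hand":0.4,"offset":[0,0,0],"delta_rot":[0,0,0]}]'
python3 - <<'E'
from h import *
s=monitor.get_state(); r=R.from_quat(s["tcp_rot"],scalar_first=True).as_matrix(); d=np.array([.492,-.380,.036])-s["tool_pos"]
print("need in tool",(r.T@d).round(4),"head",np.degrees(np.arctan2(r[1,0],r[0,0])),s["opening"])
c=cams.read_camera("side"); cv2.imwrite("pics/g2.png",cv2.resize(c["image"][190:380,340:540],None,fx=3,fy=3))
E
```

```text
t: 4.22
tool_pos: [0.4925, -0.3771, 0.101]
tcp_rot: [-0.0, 0.144, 0.99, 0.0]
contact_force: [-0.1, 0.5, 0.1]
opening: 0.705
grasp_force: 0.0
need in tool [-0.0004 -0.003   0.065 ] head 163.45752348337612 0.7051153963449102
```

View pics/g2.png

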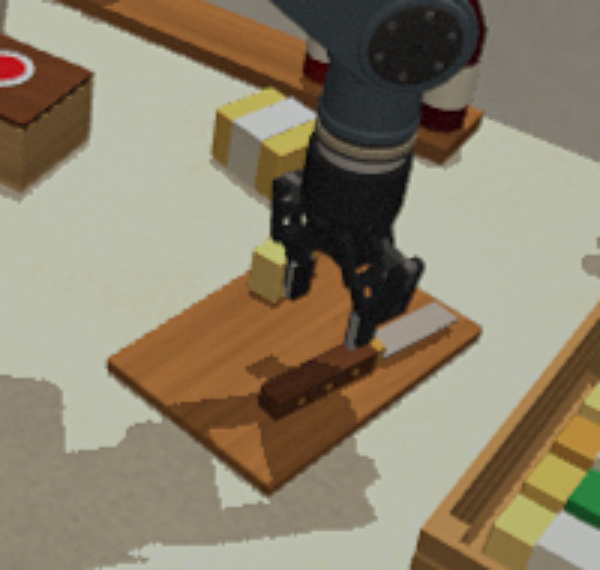

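The gripper is straddling the handle, seen at about (320,380) in the crop, so I'll descend and close.

```bash
P="python3 -m pendant"
$P '[{"hand":0.4,"offset":[0,-0.003,0.03],"delta_rot":[0,0,0]},{"hand":0.4,"offset":[0,0,0.02],"delta_rot":[0,0,0]},{"hand":0.4,"offset":[0,0,0.014],"delta_rot":[0,0,0]},{"hand":0.4,"offset":[0,0,0],"delta_rot":[0,0,0]},{"hand":0.4,"offset":[0,0,0],"delta_rot":[0,0,0]}]' 100
$P '[{"hand":-1,"offset":[0,0,0],"delta_rot":[0,0,0]},{"hand":-1,"offset":[0,0,0],"delta_rot":[0,0,0]},{"hand":-1,"offset":[0,0,0],"delta_rot":[0,0,0]},{"hand":-1,"offset":[0,0,0],"delta_rot":[0,0,0]},{"hand":-1,"offset":[0,0,0],"delta_rot":[0,0,0]}]'
$P '[{"hand":-1,"offset":[0,0,0],"delta_rot":[0,0,0]},{"hand":-1,"offset":[0,0,0],"delta_rot":[0,0,0]}]'
```

```text
t: 4.68
tool_pos: [0.4921, -0.3806, 0.0375]
tcp_rot: [0.001, 0.144, 0.99, -0.0]
contact_force: [0.3, -1.1, -0.5]
opening: 0.702
grasp_force: 0.0
t: 5.1
tool_pos: [0.4923, -0.3809, 0.0382]
tcp_rot: [0.001, 0.144, 0.99, -0.001]
contact_force: [0.3, -0.2, 6.4]
opening: 0.255
grasp_force: 98.9
t: 5.27
tool_pos: [0.4923, -0.3809, 0.0382]
tcp_rot: [0.001, 0.144, 0.99, -0.001]
contact_force: [-0.7, 0.0, 6.9]
opening: 0.26
grasp_force: 98.9
```

Gripping at the handle's centre would put the pre-insertion pose right at the inner reach limit, so I'll regrip 25 mm nearer the blade.

```bash
P="python3 -m pendant"
$P '[{"hand":0.2,"offset":[0,0,-0.001],"delta_rot":[0,0,0]},{"hand":0.2,"offset":[0,0,0],"delta_rot":[0,0,0]},{"hand":0.2,"offset":[0,0,0],"delta_rot":[0,0,0]},{"hand":0.2,"offset":[-0.013,0,0],"delta_rot":[0,0,0]},{"hand":0.2,"offset":[-0.012,0,0],"delta_rot":[0,0,0]}]'
$P '[{"hand":0.2,"offset":[0,0,0],"delta_rot":[0,0,0]},{"hand":-1,"offset":[0,0,0],"delta_rot":[0,0,0]},{"hand":-1,"offset":[0,0,0],"delta_rot":[0,0,0]},{"hand":-1,"offset":[0,0,0],"delta_rot":[0,0,0]},{"hand":-1,"offset":[0,0,0],"delta_rot":[0,0,0]}]' 110
$P '[{"hand":-1,"offset":[0,0,0],"delta_rot":[0,0,0]},{"hand":-1,"offset":[0,0,0],"delta_rot":[0,0,0]}]'
python3 -c "
from h import *
print(monitor.get_state()['tool_pos'])"
$P '[{"hand":-1,"offset":[0,0,-0.02],"delta_rot":[0,0,0]},{"hand":-1,"offset":[0,0,-0.03],"delta_rot":[0,0,0]},{"hand":-1,"offset":[0,0,-0.04],"delta_rot":[0,0,0]},{"hand":-1,"offset":[0,0,-0.03],"delta_rot":[0,0,0]},{"hand":-1,"offset":[0,0,0],"delta_rot":[0,0,0]}]'
python3 - <<'E'
from h import *
for n in("top","side"):
    c=cams.read_camera(n); im=c["image"]; cv2.imwrite(f"pics/l_{n}.png",im)
    W=cloud(c); np.save(f"l_{n}.npy",W); print(n,[(np.round(d["xyz"],3).tolist(),round(d["confidence"],2)) for t in("spatula","spatula_tip") for d in cams.find_in(n,t)])
E
```

```text
t: 5.68
tool_pos: [0.515, -0.387, 0.0371]
tcp_rot: [-0.001, 0.144, 0.99, 0.0]
contact_force: [-0.1, 0.0, 0.2]
opening: 0.599
grasp_force: 0.0
t: 6.1
tool_pos: [0.5147, -0.3868, 0.0374]
tcp_rot: [-0.0, 0.144, 0.99, 0.0]
contact_force: [0.4, 0.4, 2.0]
opening: 0.255
grasp_force: 108.3
t: 6.27
tool_pos: [0.5147, -0.3868, 0.0374]
tcp_rot: [-0.001, 0.144, 0.99, 0.0]
contact_force: [-1.3, -0.1, 2.3]
opening: 0.256
grasp_force: 108.4
[ 0.51468076 -0.38684734  0.03735601]
t: 6.68
tool_pos: [0.5184, -0.3903, 0.1641]
tcp_rot: [0.005, 0.144, 0.99, -0.004]
contact_force: [0.3, -0.7, -1.4]
opening: 0.254
grasp_force: 108.1
top [([0.228, -0.396, 0.02], 0.59), ([0.222, -0.398, 0.021], 0.81)]
side [([0.216, -0.399, 0.012], 0.58), ([0.477, -0.38, 0.153], 0.56), ([0.219, -0.398, 0.014], 0.94), ([0.476, -0.384, 0.152], 0.69)]
```

```bash
python3 - <<'E'
from h import *
a=monitor.get_state(); r=R.from_quat(a["tcp_rot"],scalar_first=True).as_matrix(); print(a["tool_pos"],np.degrees(np.arctan2(r[1,0],r[0,0])))
for n in("top","side"):
    W=np.load(f"l_{n}.npy"); T=(W-a["tool_pos"])@r
    m=(T[...,0]<-.050)&(T[...,0]>-.20)&(abs(T[...,1])<.03)&(T[...,2]>-.02)&(T[...,2]<.04)
    p=T[m]; print(n,m.sum(),"tip x",p[:,0].min(),"y fit",np.polyfit(p[:,0],p[:,1],1),"z fit",np.polyfit(p[:,0],p[:,2],1))
E
```

```text
[ 0.51431522 -0.38615392  0.15506832] 163.41691418953974
top 81 tip x -0.1315387024889402 y fit [0.17450133 0.02487462] z fit [-0.05119024 -0.00821737]
side 95 tip x -0.12737686231014103 y fit [-0.1145471  -0.01916798] z fit [0.00054478 0.00663048]
```

View pics/l_side.png

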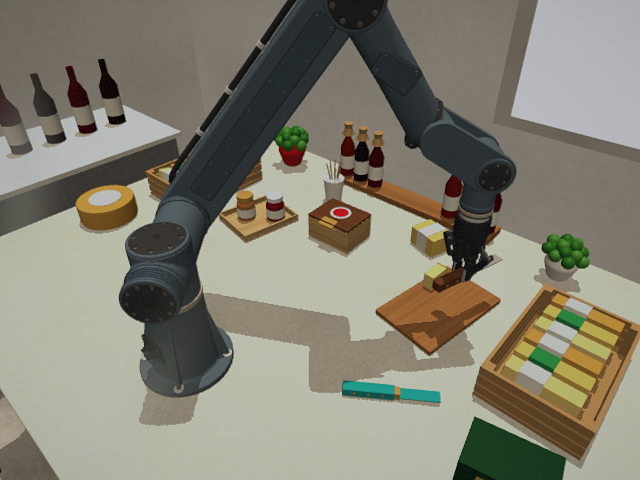

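```bash
P="python3 -m pendant"
$P '[{"hand":-1,"offset":[0,0,0],"delta_rot":[0,0,-6.5]},{"hand":-1,"offset":[0,0,0],"delta_rot":[0,0,-6.5]},{"hand":-1,"offset":[0,0,0],"delta_rot":[0,0,-6.6]},{"hand":-1,"offset":[0,0,0],"delta_rot":[0,0,0]}]'
$P '[{"hand":-1,"offset":[0.0087,0.0364,0],"delta_rot":[0,0,0]},{"hand":-1,"offset":[0.0087,0.0364,0],"delta_rot":[0,0,0]},{"hand":-1,"offset":[0.0087,0.0364,0],"delta_rot":[0,0,0]},{"hand":-1,"offset":[0.0087,0.0364,0],"delta_rot":[0,0,0]}]'
$P '[{"hand":-1,"offset":[0.0087,0.0364,0],"delta_rot":[0,0,0]},{"hand":-1,"offset":[0.0087,0.0364,0],"delta_rot":[0,0,0]},{"hand":-1,"offset":[0.0087,0.0364,0],"delta_rot":[0,0,0]},{"hand":-1,"offset":[0.0087,0.0364,0],"delta_rot":[0,0,0]}]'
$P '[{"hand":-1,"offset":[0.0087,0.0364,0],"delta_rot":[0,0,0]},{"hand":-1,"offset":[0.0087,0.0364,0],"delta_rot":[0,0,0]},{"hand":-1,"offset":[0.0087,0.0364,0],"delta_rot":[0,0,0]},{"hand":-1,"offset":[0.0087,0.0364,0],"delta_rot":[0,0,0]},{"hand":-1,"offset":[0,0,0],"delta_rot":[0,0,0]}]'
$P '[{"hand":-1,"offset":[0,0,0],"delta_rot":[0,0,0]}]'
cat >> h.py <<'E'
def need(p):
    s=monitor.get_state(); r=R.from_quat(s["tcp_rot"],scalar_first=True).as_matrix()
    print("need in tool",(r.T@(np.array(p)-s["tool_pos"])).round(4),"head",np.degrees(np.arctan2(r[1,0],r[0,0])).round(2),"tilt",np.degrees(r[2,:2]).round(2),"pos",s["tool_pos"].round(4),"F",s["contact_force"].round(1))
E
python3 -c "
from h import *
need([.387,.0447,.080])"
```

```text
t: 7.32
tool_pos: [0.5147, -0.3865, 0.1553]
tcp_rot: [-0.001, -0.027, 1.0, 0.001]
contact_force: [-0.5, 0.2, -1.6]
opening: 0.258
grasp_force: 108.0
t: 7.65
tool_pos: [0.4718, -0.242, 0.1562]
tcp_rot: [-0.001, -0.024, 1.0, 0.001]
contact_force: [0.6, 0.0, -1.2]
opening: 0.253
grasp_force: 108.2
t: 7.98
tool_pos: [0.4294, -0.0985, 0.1567]
tcp_rot: [-0.001, -0.024, 1.0, 0.0]
contact_force: [1.3, 0.4, -0.9]
opening: 0.25
grasp_force: 108.2
t: 8.4
tool_pos: [0.3827, 0.0487, 0.1566]
tcp_rot: [-0.004, -0.028, 1.0, 0.001]
contact_force: [-0.9, -1.1, -1.1]
opening: 0.25
grasp_force: 108.4
t: 8.48
tool_pos: [0.3867, 0.0453, 0.1569]
tcp_rot: [-0.001, -0.028, 1.0, 0.0]
contact_force: [1.5, -0.2, -1.0]
opening: 0.257
grasp_force: 108.4
need in tool [-0.0004 -0.0006  0.0769] head -176.84 tilt [0.11 0.02] pos [0.3867 0.0453 0.1569] F [ 1.5 -0.2 -1. ]
```

```bash
python3 - <<'E'
from h import *
s=monitor.get_state(); r=R.from_quat(s["tcp_rot"],scalar_first=True).as_matrix()
ims=[]
for n in("top","side"):
    c=cams.read_camera(n); W=cloud(c); T=(W-s["tool_pos"])@r
    m=(T[...,0]<-.060)&(T[...,0]>-.18)&(abs(T[...,1])<.025)&(T[...,2]>-.01)&(T[...,2]<.03)
    p=T[m]; print(n,m.sum())
    for lo in np.arange(-.14,-.06,.01):
        q=p[(p[:,0]>=lo)&(p[:,0]<lo+.01)]
        if len(q): print(round(lo,3),len(q),"y",q[:,1].min().round(4),q[:,1].max().round(4),"z",np.median(q[:,2]).round(4))
    C=np.array(c["view"])@np.append(r@[-.128,0,.01]+s["tool_pos"],1); u=int(c["cx"]+c["fx"]*C[0]/-C[2]); v=int(c["cy"]-c["fy"]*C[1]/-C[2]); print(u,v)
    ims.append(cv2.resize(c["image"][v-60:v+60,u-60:u+60],(400,400),interpolation=cv2.INTER_CUBIC))
cv2.imwrite("pics/tip.png",cv2.hconcat(ims))
E
```

```text
top 141
-0.13 27 y -0.0114 0.0129 z 0.0081
-0.12 45 y -0.0111 0.0132 z 0.0089
-0.11 40 y -0.0107 0.0134 z 0.0085
-0.1 29 y -0.0127 0.0114 z 0.0073
297 229
side 114
-0.13 10 y -0.0151 0.0107 z 0.0087
-0.12 22 y -0.0173 0.0102 z 0.0077
-0.11 19 y -0.0158 0.0101 z 0.0084
-0.1 18 y -0.0148 0.0106 z 0.0084
-0.09 18 y -0.0163 0.0052 z 0.009
-0.08 15 y -0.017 -0.0 z 0.0088
-0.07 12 y -0.0176 -0.0033 z 0.0076
320 207
```

View pics/tip.png

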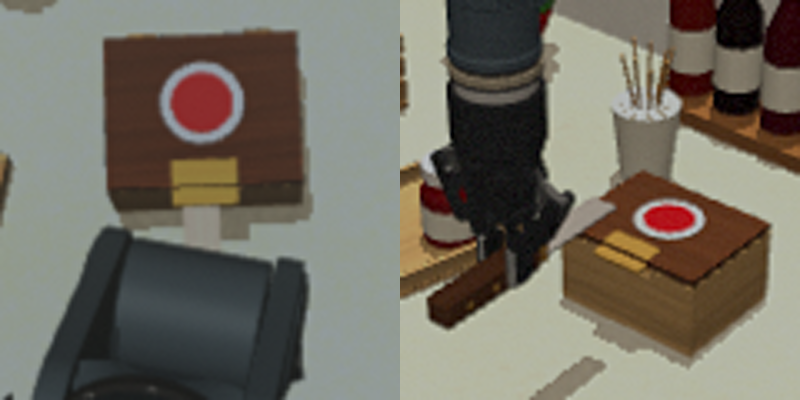

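The blade is level and lined up with the lip; in the left crop the tip is at about (200,208), just in front of it. Its mid-plane sits 9.8 mm below the TCP. I'll lower it to notch height and slip it in.

```bash
P="python3 -m pendant"
$P '[{"hand":-1,"offset":[0.002,-0.001,0.02],"delta_rot":[0,0,0]},{"hand":-1,"offset":[0,0,0.02],"delta_rot":[0,0,0]},{"hand":-1,"offset":[0,0,0.02],"delta_rot":[0,0,0]},{"hand":-1,"offset":[0,0,0.017],"delta_rot":[0,0,0]},{"hand":-1,"offset":[0,0,0],"delta_rot":[0,0,0]}]'
$P '[{"hand":-1,"offset":[0,0,0],"delta_rot":[0,0,0]},{"hand":-1,"offset":[0,0,0],"delta_rot":[0,0,0]}]'
python3 -c "
from h import *
need([.387,.0447,.080])
for t in('lid_lip','spatula_tip','box'):
  for n in('side',):
    c=cams.read_camera(n); print(t,cams.find_in(n,t)[:1])"
```

```text
t: 9.0
tool_pos: [0.3863, 0.0408, 0.0779]
tcp_rot: [-0.002, -0.024, 1.0, 0.0]
contact_force: [0.0, 0.5, -0.9]
opening: 0.255
grasp_force: 108.4
t: 9.17
tool_pos: [0.387, 0.0414, 0.0806]
tcp_rot: [0.0, -0.025, 1.0, -0.0]
contact_force: [0.4, 0.7, -1.3]
opening: 0.256
grasp_force: 108.4
need in tool [-0.0001  0.0033  0.0006] head -177.11 tilt [-0.05 -0.01] pos [0.387  0.0414 0.0806] F [ 0.4  0.7 -1.3]
lid_lip [{'xyz': [0.5924, 0.0464, 0.0852], 'confidence': 0.81}]
spatula_tip [{'xyz': [0.2196, -0.3974, 0.0143], 'confidence': 0.76}]
box [{'xyz': [0.5747, 0.026, 0.0792], 'confidence': 0.72}]
```

```bash
P="python3 -m pendant"
$P '[{"hand":-1,"offset":[-0.005,0.003,0.0005],"delta_rot":[0,0,0]},{"hand":-1,"offset":[-0.007,0,0],"delta_rot":[0,0,0]},{"hand":-1,"offset":[-0.007,0,0],"delta_rot":[0,0,0]},{"hand":-1,"offset":[0,0,0],"delta_rot":[0,0,0]}]'
$P '[{"hand":-1,"offset":[-0.005,0,0],"delta_rot":[0,0,0]},{"hand":-1,"offset":[-0.005,0,0],"delta_rot":[0,0,0]},{"hand":-1,"offset":[0,0,0],"delta_rot":[0,0,0]}]'
python3 -c "
from h import *
need([.433,.0471,.080])"
```

```text
t: 9.8
tool_pos: [0.4082, 0.0462, 0.08]
tcp_rot: [0.002, -0.027, 1.0, -0.0]
contact_force: [0.2, -0.1, -1.1]
opening: 0.258
grasp_force: 108.4
t: 10.05
tool_pos: [0.4167, 0.0467, 0.0798]
tcp_rot: [0.001, -0.026, 1.0, -0.0]
contact_force: [0.5, 0.6, -1.6]
opening: 0.254
grasp_force: 108.4
need in tool [-0.0163 -0.0005 -0.0001] head -176.97 tilt [-0.13 -0.03] pos [0.4167 0.0467 0.0798] F [ 0.5  0.6 -1.6]
```

```bash
P="python3 -m pendant"
$P '[{"hand":-1,"offset":[-0.006,0,0],"delta_rot":[0,0,0]},{"hand":-1,"offset":[-0.006,0,0],"delta_rot":[0,0,0]},{"hand":-1,"offset":[-0.005,0,0],"delta_rot":[0,0,0]},{"hand":-1,"offset":[0,0,0],"delta_rot":[0,0,0]}]'
python3 - <<'E'
from h import *
need([.433,.0471,.080])
c=cams.read_camera("side"); cv2.imwrite("pics/ins.png",cv2.resize(c["image"][140:270,230:390],None,fx=4,fy=4,interpolation=cv2.INTER_CUBIC))
E
```

```text
t: 10.38
tool_pos: [0.434, 0.0476, 0.0799]
tcp_rot: [0.001, -0.026, 1.0, -0.0]
contact_force: [0.6, -1.1, -1.0]
opening: 0.251
grasp_force: 108.4
need in tool [ 0.001  -0.0004 -0.0001] head -176.98 tilt [-0.16 -0.03] pos [0.434  0.0476 0.0799] F [ 0.6 -1.1 -1. ]
```

View pics/ins.png

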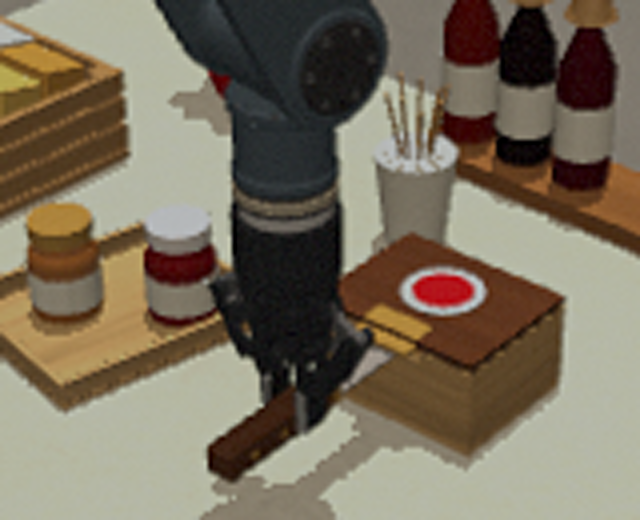

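The blade is in the notch under the lip, visible at about (370,370) in the crop. Now I'll lever it up along the lid's arc.

```bash
P="python3 -m pendant"
$P '[{"hand":-1,"offset":[0,0,-0.004],"delta_rot":[0,0,0]},{"hand":-1,"offset":[0,0,-0.005],"delta_rot":[0,0,0]},{"hand":-1,"offset":[-0.0005,0,-0.005],"delta_rot":[0,0,0]},{"hand":-1,"offset":[-0.0015,0,-0.0095],"delta_rot":[0,0,0]},{"hand":-1,"offset":[0,0,0],"delta_rot":[0,0,0]}]' 120
python3 - <<'E'
from h import *
need([.434,.0476,.080])
c=cams.read_camera("side"); cv2.imwrite("pics/lev1.png",cv2.resize(c["image"][120:270,230:390],None,fx=3.5,fy=3.5,interpolation=cv2.INTER_CUBIC)); W=cloud(c); m=(W[...,0]>.5)&(W[...,0]<.68)&(abs(W[...,1]-.03)<.05)&(W[...,2]>.078); p=W[m]; x=(p[:,0]-.6606); 
print(m.sum(),"slope deg",np.degrees(np.arctan(np.polyfit(p[:,0],p[:,2],1)[0])))
E
```

```text
t: 10.85
tool_pos: [0.4339, 0.0479, 0.1046]
tcp_rot: [0.0, -0.027, 1.0, -0.0]
contact_force: [-1.4, -0.7, -1.5]
opening: 0.25
grasp_force: 119.7
need in tool [-0.     -0.0003  0.0246] head -176.96 tilt [-0.05 -0.02] pos [0.4339 0.0479 0.1046] F [-1.4 -0.7 -1.5]
693 slope deg -8.020266374464375
```

View pics/lev1.png

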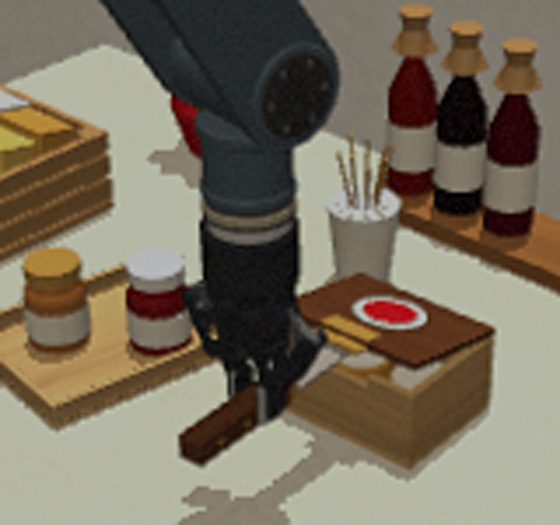

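The lid is lifting, now about 0.15–0.2 rad with the brass lip at about (345,335) in the crop. I'll continue along the arc.

```bash
P="python3 -m pendant"
$P '[{"hand":-1,"offset":[-0.003,0,-0.009],"delta_rot":[0,0,0]},{"hand":-1,"offset":[-0.0035,0,-0.009],"delta_rot":[0,0,0]},{"hand":-1,"offset":[-0.0045,0,-0.009],"delta_rot":[0,0,0]},{"hand":-1,"offset":[-0.005,0,-0.0085],"delta_rot":[0,0,0]}]'
$P '[{"hand":-1,"offset":[-0.006,0,-0.008],"delta_rot":[0,0,0]},{"hand":-1,"offset":[-0.0065,0,-0.007],"delta_rot":[0,0,0]},{"hand":-1,"offset":[0,0,0],"delta_rot":[0,0,0]}]'
python3 - <<'E'
from h import *
need([.434,.0476,.080])
c=cams.read_camera("side"); cv2.imwrite("pics/lev2.png",cv2.resize(c["image"][100:270,230:390],None,fx=3.2,fy=3.2,interpolation=cv2.INTER_CUBIC))
E
```

```text
t: 11.23
tool_pos: [0.4484, 0.0489, 0.1387]
tcp_rot: [-0.002, -0.026, 1.0, 0.0]
contact_force: [-1.0, 1.1, -2.1]
opening: 0.252
grasp_force: 119.6
t: 11.48
tool_pos: [0.4636, 0.0493, 0.1546]
tcp_rot: [0.001, -0.026, 1.0, -0.0]
contact_force: [0.1, -0.1, -1.5]
opening: 0.253
grasp_force: 119.9
need in tool [ 0.0299 -0.0001  0.0746] head -176.97 tilt [-0.16 -0.03] pos [0.4636 0.0493 0.1546] F [ 0.1 -0.1 -1.5]
```

View pics/lev2.png

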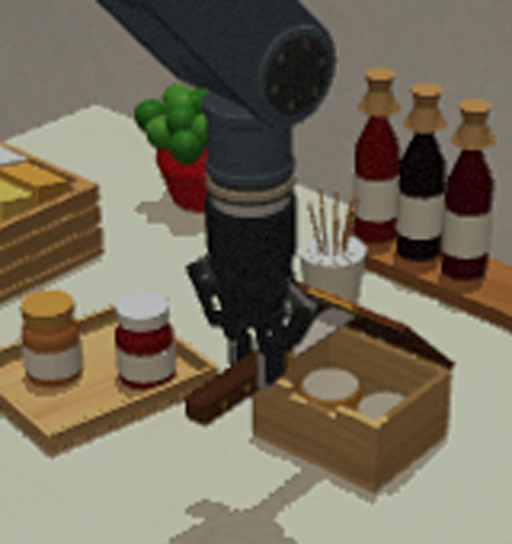

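The lid is at about 0.8 rad, with the underside visible from (300,290) to (450,360). I'll push it on past upright.

```bash
P="python3 -m pendant"
$P '[{"hand":-1,"offset":[-0.0075,0,-0.0065],"delta_rot":[0,0,0]},{"hand":-1,"offset":[-0.008,0,-0.0055],"delta_rot":[0,0,0]},{"hand":-1,"offset":[-0.0085,0,-0.005],"delta_rot":[0,0,0]},{"hand":-1,"offset":[-0.009,0,-0.004],"delta_rot":[0,0,0]},{"hand":-1,"offset":[-0.0095,0,-0.003],"delta_rot":[0,0,0]}]'
$P '[{"hand":-1,"offset":[-0.0095,0,-0.002],"delta_rot":[0,0,0]},{"hand":-1,"offset":[-0.0095,0,-0.001],"delta_rot":[0,0,0]},{"hand":-1,"offset":[-0.0095,0,0],"delta_rot":[0,0,0]},{"hand":-1,"offset":[-0.0095,0,0],"delta_rot":[0,0,0]},{"hand":-1,"offset":[0,0,0],"delta_rot":[0,0,0]}]'
cat > lid.py <<'E'
from h import *
need([.434,.0476,.080])
for n in("side","top"):
    c=cams.read_camera(n); W=cloud(c); B=(W-[.6606,.059,.075]); a=np.radians(3); bx=B[...,0]*np.cos(a)+B[...,1]*np.sin(a); by=-B[...,0]*np.sin(a)+B[...,1]*np.cos(a)
    m=(abs(bx)<.08)&(by>-.072)&(by<-.03)&(B[...,2]>.03)&(B[...,2]<.15)
    if m.sum()>20:
        k,b=np.polyfit(B[...,2][m],bx[m],1); print(n,m.sum(),"lid angle",np.pi/2+np.arctan(k),"zmax",B[...,2][m].max())
    cv2.imwrite(f"pics/lid_{n}.png",c["image"])
E
python3 lid.py
```

```text
t: 11.95
tool_pos: [0.5041, 0.0517, 0.1775]
tcp_rot: [-0.001, -0.026, 1.0, 0.0]
contact_force: [-1.4, -0.6, -1.9]
opening: 0.254
grasp_force: 119.9
t: 12.37
tool_pos: [0.5456, 0.0535, 0.1808]
tcp_rot: [0.002, -0.026, 1.0, -0.0]
contact_force: [0.2, 0.4, -1.1]
opening: 0.251
grasp_force: 120.0
need in tool [1.121e-01 1.000e-04 1.004e-01] head -176.98 tilt [-0.2  -0.02] pos [0.5456 0.0535 0.1808] F [ 0.2  0.4 -1.1]
side 341 lid angle 1.6799653378074113 zmax 0.12161654573616949
top 46 lid angle 1.5909322060876883 zmax 0.12474439424443236
```

The lid is at about 1.68 rad. Now I'll withdraw straight back and carry the spatula to its old place.

```bash
P="python3 -m pendant"
$P '[{"hand":-1,"offset":[0.015,0,0],"delta_rot":[0,0,0]},{"hand":-1,"offset":[0.025,0,0],"delta_rot":[0,0,0]},{"hand":-1,"offset":[0.03,0,0],"delta_rot":[0,0,0]},{"hand":-1,"offset":[0.03,0,0],"delta_rot":[0,0,0]},{"hand":-1,"offset":[0.02,0,0],"delta_rot":[0,0,0]}]'
python3 lid.py
$P '[{"hand":-1,"offset":[-0.0055,-0.0365,0],"delta_rot":[0,0,0]},{"hand":-1,"offset":[-0.0055,-0.0365,0],"delta_rot":[0,0,0]},{"hand":-1,"offset":[-0.0055,-0.0365,0],"delta_rot":[0,0,0]},{"hand":-1,"offset":[-0.0055,-0.0365,0],"delta_rot":[0,0,0]}]'
$P '[{"hand":-1,"offset":[-0.0055,-0.0365,0],"delta_rot":[0,0,0]},{"hand":-1,"offset":[-0.0055,-0.0365,0],"delta_rot":[0,0,0]},{"hand":-1,"offset":[-0.0055,-0.0365,0],"delta_rot":[0,0,0]},{"hand":-1,"offset":[-0.0055,-0.0365,0],"delta_rot":[0,0,0]}]'
$P '[{"hand":-1,"offset":[-0.0055,-0.0365,0],"delta_rot":[0,0,0]},{"hand":-1,"offset":[-0.0055,-0.0365,0],"delta_rot":[0,0,0]},{"hand":-1,"offset":[-0.0055,-0.0365,0],"delta_rot":[0,0,0]},{"hand":-1,"offset":[-0.0055,-0.0365,0],"delta_rot":[0,0,0]},{"hand":-1,"offset":[0,0,0],"delta_rot":[0,0,6.5]}]'
$P '[{"hand":-1,"offset":[0,0,0],"delta_rot":[0,0,6.5]},{"hand":-1,"offset":[0,0,0],"delta_rot":[0,0,6.6]},{"hand":-1,"offset":[0,0,0],"delta_rot":[0,0,0]},{"hand":-1,"offset":[0,0,0],"delta_rot":[0,0,0]}]'
python3 -c "
from h import *
need([.5147,-.3868,.0374])"
```

```text
t: 12.88
tool_pos: [0.4191, 0.0477, 0.1806]
tcp_rot: [-0.002, -0.027, 1.0, 0.0]
contact_force: [-0.1, -0.6, -0.7]
opening: 0.254
grasp_force: 120.0
need in tool [-0.0152 -0.001   0.1006] head -176.96 tilt [0.19 0.04] pos [0.4191 0.0477 0.1806] F [-0.1 -0.6 -0.7]
side 334 lid angle 1.6681071096094533 zmax 0.12073048570384666
top 312 lid angle 1.6914680904526609 zmax 0.12419917379918118
t: 13.32
tool_pos: [0.4541, -0.0992, 0.1813]
tcp_rot: [0.001, -0.027, 1.0, -0.001]
contact_force: [0.4, -0.2, -0.2]
opening: 0.253
grasp_force: 120.0
t: 13.65
tool_pos: [0.4833, -0.2446, 0.1811]
tcp_rot: [0.001, -0.026, 1.0, -0.001]
contact_force: [0.8, 0.5, -1.8]
opening: 0.25
grasp_force: 120.0
t: 14.07
tool_pos: [0.5146, -0.3963, 0.1815]
tcp_rot: [0.004, 0.033, 0.999, -0.005]
contact_force: [0.4, 0.1, -0.4]
opening: 0.253
grasp_force: 120.0
t: 14.4
tool_pos: [0.5124, -0.387, 0.1807]
tcp_rot: [0.0, 0.143, 0.99, -0.0]
contact_force: [0.1, -0.2, -1.1]
opening: 0.251
grasp_force: 120.0
need in tool [-0.002   0.0009  0.1433] head 163.58 tilt [-0.04 -0.02] pos [ 0.5124 -0.387   0.1807] F [ 0.1 -0.2 -1.1]
```

```bash
P="python3 -m pendant"
$P '[{"hand":-1,"offset":[0,0,0.04],"delta_rot":[0,0,0]},{"hand":-1,"offset":[0,0,0.04],"delta_rot":[0,0,0]},{"hand":-1,"offset":[0,0,0.03],"delta_rot":[0,0,0]},{"hand":-1,"offset":[0,0,0.015],"delta_rot":[0,0,0]},{"hand":-1,"offset":[0,0,0.01],"delta_rot":[0,0,0]}]'
$P '[{"hand":-1,"offset":[0,0,0.006],"delta_rot":[0,0,0]},{"hand":-1,"offset":[0,0,0],"delta_rot":[0,0,0]},{"hand":-1,"offset":[0,0,0],"delta_rot":[0,0,0]}]'
python3 -c "
from h import *
need([.5147,-.3868,.0374])"
```

```text
t: 14.82
tool_pos: [0.5112, -0.3854, 0.043]
tcp_rot: [-0.002, 0.143, 0.99, 0.001]
contact_force: [0.1, -0.3, -1.1]
opening: 0.253
grasp_force: 120.0
t: 15.07
tool_pos: [0.5127, -0.3873, 0.0407]
tcp_rot: [0.001, 0.144, 0.99, -0.001]
contact_force: [-0.4, 0.0, -0.8]
opening: 0.251
grasp_force: 120.0
need in tool [-0.0018  0.001   0.0033] head 163.47 tilt [-0.1  -0.06] pos [ 0.5127 -0.3873  0.0407] F [-0.4  0.  -0.8]
```

```bash
P="python3 -m pendant"
$P '[{"hand":-1,"offset":[0,0,0.0025],"delta_rot":[0,0,0]},{"hand":-1,"offset":[0,0,0],"delta_rot":[0,0,0]},{"hand":0.2,"offset":[0,0,0],"delta_rot":[0,0,0]},{"hand":0.2,"offset":[0,0,0],"delta_rot":[0,0,0]},{"hand":0.2,"offset":[0,0,0],"delta_rot":[0,0,0]}]'
$P '[{"hand":0.2,"offset":[0,0,0],"delta_rot":[0,0,0]},{"hand":0.2,"offset":[0,0,-0.02],"delta_rot":[0,0,0]},{"hand":0.2,"offset":[0,0,-0.04],"delta_rot":[0,0,0]},{"hand":0.2,"offset":[0,0,-0.04],"delta_rot":[0,0,0]},{"hand":0.2,"offset":[0,0,-0.04],"delta_rot":[0,0,0]}]'
$P '[{"hand":0.2,"offset":[0.04,0,0],"delta_rot":[0,0,0]},{"hand":0.2,"offset":[0.04,0,0],"delta_rot":[0,0,0]},{"hand":0.2,"offset":[0,0,0],"delta_rot":[0,0,0]},{"hand":0.2,"offset":[0,0,0],"delta_rot":[0,0,0]}]'
python3 lid.py
python3 - <<'E'
import cv2
a=cv2.imread("pics/lid_side.png")[120:360,260:520]; b=cv2.imread("pics/lid_top.png")[100:300,220:500]
cv2.imwrite("pics/end.png",cv2.hconcat([cv2.resize(a,(400,370)),cv2.resize(b,(400,370))]))
from h import *
c=cams.read_camera("side"); W=cloud(c); m=(W[...,0]>.42)&(W[...,0]<.65)&(W[...,1]>-.46)&(W[...,1]<-.345)&(W[...,2]>.022)&(W[...,2]<.06)
p=W[m]; print(m.sum(),p[:,2].max(),cams.find_in("side","spatula")[:2])
E
```

```text
t: 15.48
tool_pos: [0.5123, -0.387, 0.0381]
tcp_rot: [0.001, 0.144, 0.99, -0.0]
contact_force: [0.4, 0.4, -0.5]
opening: 0.598
grasp_force: 0.0
t: 15.9
tool_pos: [0.5115, -0.3863, 0.1784]
tcp_rot: [-0.001, 0.144, 0.99, 0.0]
contact_force: [-0.1, 0.1, -0.1]
opening: 0.602
grasp_force: 0.0
t: 16.23
tool_pos: [0.4328, -0.3619, 0.1774]
tcp_rot: [-0.001, 0.145, 0.989, 0.001]
contact_force: [0.7, -0.3, -0.2]
opening: 0.602
grasp_force: 0.0
need in tool [0.1161 0.3925 0.0984] head 163.33 tilt [0.15 0.1 ] pos [ 0.4328 -0.3619  0.1774] F [ 0.7 -0.3 -0.2]
side 349 lid angle 1.670761296903605 zmax 0.12147296578057583
top 314 lid angle 1.6947570484392533 zmax 0.12468222765138055
745 0.043153983467926094 [{'xyz': [0.5129, -0.393, 0.0299], 'confidence': 0.67}, {'xyz': [0.2139, -0.4002, 0.0129], 'confidence': 0.64}]
```

View pics/end.png

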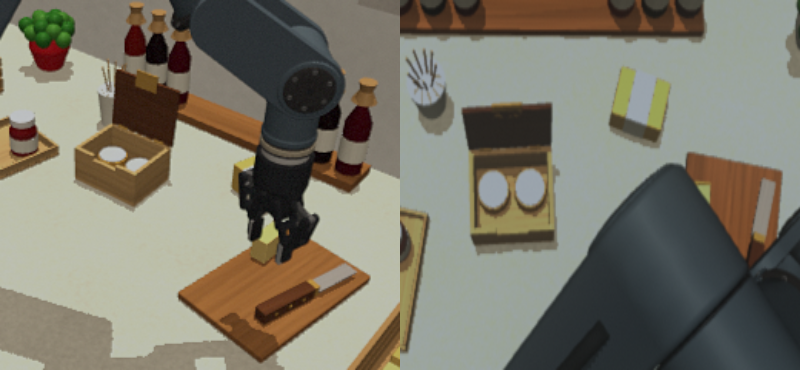

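The lid is standing open, at (145,105) in the left half, and the spatula lies flat on the board at (305,290). The wedge, cup and cheese block are where they were.

```bash
python3 -c "
from h import *
print(ticket.hand_in())"
```

```text
the job is handed in; nothing more can be done
None
```

I levered the lid open with the spatula, and it stands on its own at about 1.68 rad. The spatula is back flat on the board, and the job was handed in at about 16 s, with no verdict returned.

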